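Angle a bar blank past the guide post into the stock bay

ROBOT

A 6-joint arm with a two-finger parallel gripper is mounted at the origin on the work surface. World frame = base frame: x ahead of the robot, y to its left, z up, the work surface at z = 0. Lengths are in m, angles in rad, forces in N, time in s.
With the tool pointing down it reaches from about 0.25 to 0.725 m from the base axis. Payload 4 kg.
Tool frame: the origin (TCP) lies midway between the tips of the shut fingers; the grasp point (between the pads) lies 19 mm behind it (arm.tcp_to_grasp is the z of the grasp point in the tool frame, in m); z points along the fingers, y is the line along which they close (so a half turn about z gives the same grasp; the last joint's range is limited). The gripper opens to 85 mm and grips with 20 to 120 N. Pads are 22 mm wide; open, the fingers measure 114 mm over their backs; the gripper's body (76 mm by 85 mm) begins 54 mm behind the grasp point. The pads swing forward as they close: fully open they stand 13 mm farther back than shut.
Start: joints at [-1.24, 0.241, 0.005, 1.335, 0, 1.571], TCP at [0.162, -0.473, 0.231] pointing down, gripper open.
Joint ranges: [-2.72, 2.72], [-1.05, 1.87], [-1.09, 1.28], [-1.99, 2.15], [-1.42, 1.44], [-3.14, 3.14]. Speed limits (rad/s): [2.79, 2.79, 3.14, 3.14, 3.14, 3.14].

INTERFACE

Orientations are given as a rotation vector (axis times angle).
In Python, from cell import arm, imaging, close_job gives the robot as it stands.
- The arm moves only by the tool jog_arm, never from a script. Its argument "steps" is a list of rows, each an object with "slide": the shift along the tool's x, y, z in m, a list of three; "angular": the turn, a rotation vector about the tool's x, y, z in degrees, a list of three; "hand": the closure, from -1 (fully open) to 1 (shut). A call has 1 to 20 rows; each row is the pose to reach, as a shift and turn from the pose commanded when the call began, along the tool's axes at that moment; what a row does not reach only later rows make up. A row lasts 1/8 s, in which the tool goes at most 62.5 mm and 10.7 degrees, less where a joint would pass 70% of its speed; a pose out of reach is approached as far as the arm can. A call with a gripper value outside its range is refused whole. The fingers move at their own pace and stop on an object; the grip force is fixed at half the most. Time passes only in rows, so rows that repeat a pose let the fingers close. It gives the time, the measured TCP pose, the force, the opening and the grip force at its end, in the units of the state.
- arm.sense(): the state, without advancing time (a new reading comes with each control period).
- imaging.read_camera(name): name is "side" or "top"; returns the picture (420x560x3 uint8, red, green, blue); there is no depth.
- imaging.camera_params(name): a dict with "mtx" (3x3 intrinsics, pixels), "R" (3x3) and "t" (3): a world point X has camera coordinates R X + t. Camera axes: x right, y down, z forward; pixel columns grow to the right and rows downward; lengths in m; the calibration is good to about 2 mm. A picture is of the moment at which its call begins. camera_params takes no time and is no camera call.
- close_job(): hands the job in; it is judged then, once.
The state is a dict: "clock": time; "q": joint angles; "joint_vel": joint speeds; "joint_efforts": joint torques, N m; "position": TCP position; "eef_rot": TCP orientation; "wrist_force": force on the tool from outside, world axes, zero at the start; "moment": the same for the moment, N m; "finger_gap": finger opening in m; "gripper_force": force on a finger pad.
Only numpy, scipy, OpenCV 4.12 (cv2) and the standard library are available. Lean on these libraries where they do the work, as an engineer would, in place of code of your own. Each camera call takes 0.05 s, during which the arm holds its last target. There are 200 camera calls.

TASK

Push the aluminium bar across the bench into the blue stock bay, pivoting one end and then the other to angle it past the copper post, until it lies flat in the bay, all along and against the bay's back rail. Only push it gently with the fingertips or the outside of the fingers: do not grip or lift it. Leave the oil bottle, the screwdriver and the brass bushing where they are, and finish with the hand clear of everything.

Things in the scene. Friction and masses are not known exactly. Their poses are not given: they have to be found in the camera images.
- bar: Loose solid aluminium bar lying flat, 200 mm long (own y axis), 25 mm wide (own x), 30 mm high, about 0.4 kg; sliding it takes about 2 to 4 N. Origin: centre of its underside. The 22 mm at its -y end are painted red; either way round will do. It starts on the robot's side of the bay, its y axis within 0.25 rad of the bay's y axis, shifted to the bay's -y side.
- bay: Fixed blue stock bay: a back rail and two side stops, 26 mm high, 22 mm thick, open to the robot; no base, the bar slides on the bench (painted yellow here). Origin on the bench at the rail's inner face (plane x = 0); x points away from the robot, square into the rail, y along the rail to the left. The bay is 260 mm long between the stops and 50 mm deep.
- post: Fixed upright copper-coloured post, 32 mm in diameter, 58 mm high. Origin: centre of its foot. It stands before the bay's mouth, about 85 mm from the rail and 60 mm to the bay's +y side, so the bar cannot go straight in; it passes at an angle, left (+y) end first, between post and right stop. About 69 mm stay free between post and rail.
- left_stop (a point): Mouth end of the bay's left side stop: the inner corner, 125 mm to +y and 50 mm towards the robot from the bay's origin, at the top (26 mm up).
- right_stop (a point): Mouth end of the bay's right side stop: the inner corner, 135 mm to -y and 50 mm towards the robot from the bay's origin, at the top (26 mm up).
- oiler: Loose green oil bottle with a red cap, 52 mm in diameter, 130 mm high, upright, to the left of the work. Origin at the centre of its underside. Must not be moved.
- screwdriver: Loose screwdriver, about 200 mm long, lying on the bench beyond the back rail, roughly along y. Must not be moved.
- bushing: Loose brass bushing (ring), 52 mm in diameter, 45 mm high, standing to the right of the work. Origin at the centre of its underside. Must not be moved.

How it is judged:
By the outcome, as a careful person would: the job done as asked, in the order asked, and still so for the second after the job is handed in, with the robot touching nothing.
It also fails if it takes over 72 s, if anything falls off the work surface, if the arm or the gripper's body presses on something with over 40 N, if the wrist force passes 120 N, or if a joint passes its speed limit or range.

## Working session

There is one attempt and no reset: what is moved stays moved. The work goes in short steps, Python scripts to look and compute and a tool call to move; the robot and the scene stay as the last step left them, time stands still between calls to the robot, and variables do not carry over. Pictures are saved under pics/ and viewed, at most 10 in all, crops included, and the job is handed in when it is done.

Besides the shell and the picture viewer there is one more tool, called after "Emit:" as name(argument=value, ...) on one line, values as JSON. jog_arm: Moves the arm, as the interface text tells. Its arguments: {"type":"object","properties":{"steps":{"type":"array","items":{"type":"object","properties":{"slide":{"type":"array","items":{"type":"number"}},"angular":{"type":"array","items":{"type":"number"}},"hand":{"type":"number"}}}}},"required":["steps"]}

```bash
ls; mkdir -p pics; python3 - <<'E'
from cell import arm, imaging
import cv2
for n in("top","side"):
    cv2.imwrite(f"pics/{n}0.png",imaging.read_camera(n)[:,:,::-1])
    p=imaging.camera_params(n);print(n,p)
s=arm.sense();print({k:s[k] for k in("clock","position","eef_rot","finger_gap")})
E
```

```text
pics
top {'mtx': array([[469.95944879,   0.        , 277.96144935],
       [  0.        , 469.95944879, 208.08524391],
       [  0.        ,   0.        ,   1.        ]]), 'R': array([[-0.00752656, -0.99964838, -0.02542574],
       [-0.99363249,  0.0103349 , -0.11219475],
       [ 0.11241807,  0.0244194 , -0.9933609 ]]), 't': array([0.04651816, 0.62928503, 1.37178697])}
side {'mtx': array([[489.81103736,   0.        , 287.91685131],
       [  0.        , 489.81103736, 212.2230537 ],
       [  0.        ,   0.        ,   1.        ]]), 'R': array([[-0.76593932, -0.64289362,  0.00497445],
       [-0.49007924,  0.57883431, -0.65174626],
       [ 0.41612413, -0.50163596, -0.75842078]]), 't': array([0.46314347, 0.30511296, 0.96345366])}
{'clock': 0.1, 'position': array([ 0.16223254, -0.47236632,  0.23050458]), 'eef_rot': array([-3.09691445e+00, -5.16948721e-01,  4.43087685e-04]), 'finger_gap': 0.08520686744484274}
```

View pics/top0.png

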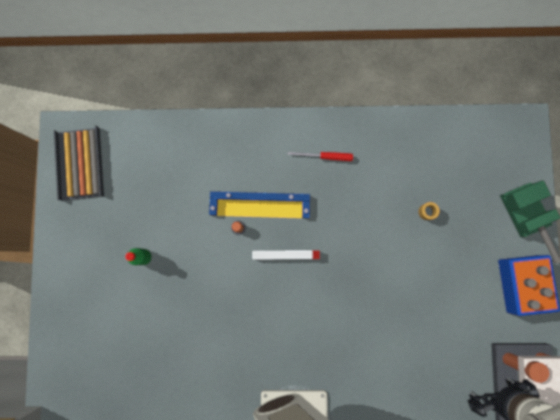

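View pics/side0.png

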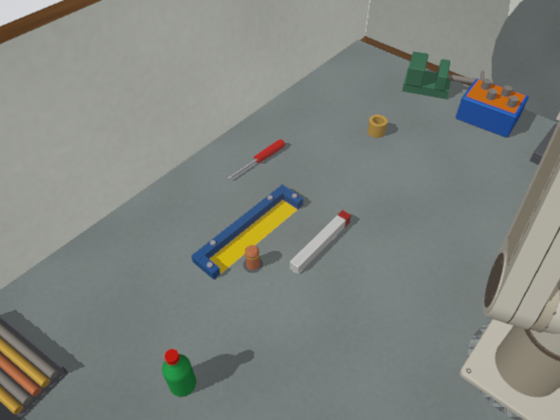

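The top view shows the bay at px (209–312, 190–220) opening towards the robot. The post is at (238,228) and the bar at (252–320, 255), with its red end right (-y). The bottle is at (138,257), the bushing at (430,211) and the screwdriver at (290–354,156).

```bash
cat > h.py <<'E'
import numpy as np, cv2
from cell import arm, imaging
from scipy.spatial.transform import Rotation as Ro
def cast(n,uv,z):
    p=imaging.camera_params(n);uv=np.atleast_2d(uv)
    d=np.c_[uv,np.ones(len(uv))]@np.linalg.inv(p["mtx"]).T@p["R"]
    c=-p["R"].T@p["t"]
    return (c+d*((z-c[2])/d[:,2])[:,None])[:,:2]
def hsv(img,k=4):
    return cv2.cvtColor(cv2.resize(img,None,fx=k,fy=k,interpolation=cv2.INTER_CUBIC),cv2.COLOR_RGB2HSV)
def biggest(m,box,k=4):
    r=np.zeros_like(m);x0,y0,x1,y1=[k*b for b in box];r[y0:y1,x0:x1]=m[y0:y1,x0:x1]
    c=cv2.findContours(r,cv2.RETR_EXTERNAL,cv2.CHAIN_APPROX_NONE)[0]
    return (max(c,key=cv2.contourArea)[:,0,:]+.5)/k-.5
def rect(P):
    (c,s,a)=cv2.minAreaRect((P*1000).astype(np.float32));b=cv2.boxPoints((c,s,a))
    i=0 if np.linalg.norm(b[1]-b[0])>np.linalg.norm(b[2]-b[1]) else 1
    v=b[i+1]-b[i];v=v if v[1]>0 else -v
    return np.round(c,1),np.round(sorted(s),1),round(float(np.arctan2(-v[0],v[1])),4)  # yaw of the long axis from +y
E
python3 - <<'E'
from h import *
for n,bx in(("top",dict(bay=(200,180,325,225),bar=(240,240,330,270),post=(228,217,248,240))),("side",dict(bay=(185,180,310,280),bar=(285,205,360,275),post=(242,244,264,272)))):
    im=imaging.read_camera(n);H=hsv(im)
    blue=cv2.inRange(H,(105,120,50),(125,255,255));yel=cv2.inRange(H,(20,150,120),(35,255,255))
    wht=cv2.inRange(H,(0,0,190),(180,60,255));red=cv2.inRange(H,(0,150,60),(6,255,255))|cv2.inRange(H,(172,150,60),(180,255,255))
    cop=cv2.inRange(H,(4,100,60),(16,255,255))
    print(n,"blue",rect(cast(n,biggest(blue,bx["bay"]),.026)))
    print("yellow",rect(cast(n,biggest(yel,bx["bay"]),0)))
    print("bar",rect(cast(n,biggest(wht,bx["bar"]),.03)),"red",rect(cast(n,biggest(red,bx["bar"]),.03)))
    c=biggest(cop,bx["post"]);print("post",c.min(0),c.max(0),cast(n,c,.058).mean(0))
    x0,y0,x1,y1=(195,175,335,275) if n=="top" else (185,180,365,280)
    cv2.imwrite(f"pics/{n}1.png",cv2.resize(im[y0:y1,x0:x1,::-1],None,fx=4 if n=="side" else 5,fy=4 if n=="side" else 5,interpolation=cv2.INTER_CUBIC))
E
```

```text
top blue (array([668.9,  96.3]), array([ 19.1, 180.5]), -0.0389)
yellow (array([633.7,  99.5]), array([ 46.6, 257.2]), -0.0386)
bar (array([492.4,  30.5]), array([ 23.6, 178.6]), 0.0014) red (array([490.9, -70.9]), array([15.6, 20.8]), 1.5548)
post [231.625 221.375] [242.625 231.625] [0.57339678 0.16107662]
side blue (array([635.9, 102.3]), array([ 83.3, 310.5]), -0.0328)
yellow (array([630.7,  97.3]), array([ 50.6, 257.9]), -0.042)
bar (array([489. ,  31.4]), array([ 20.4, 175.3]), -0.0006) red (array([481.8, -68.4]), array([22.1, 39.5]), 1.2205)
post [244.875 245.125] [259.125 269.125] [0.55687897 0.17871089]
```

View pics/top1.png

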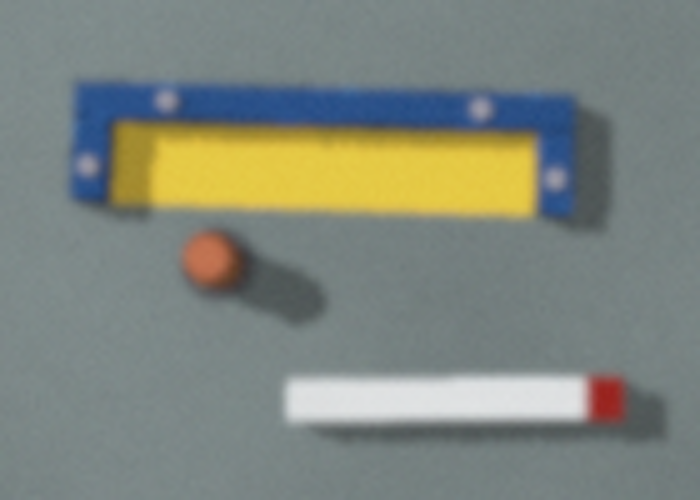

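View pics/side1.png

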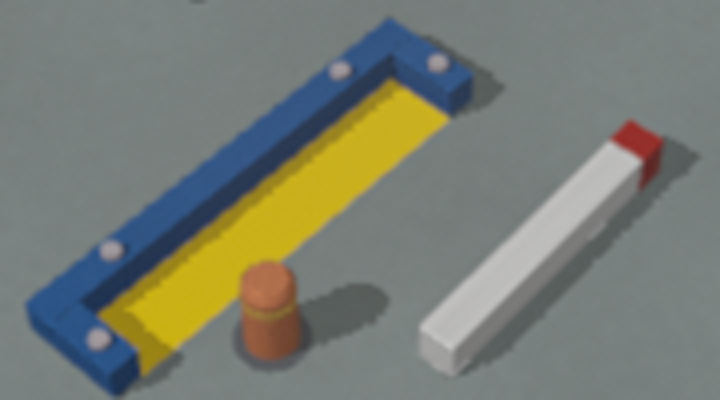

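The zoomed crops show a clean bay and post, with the bar at about yaw 0 in front of the bay. My plan has three pushes. First I push the left end forward to reach about 30°. Then I push the red end face along the bar's axis until the left end is behind the post. Last I pivot the right end in and seat the bar at its middle.

```bash
cat >> h.py <<'E'
O=np.array([.658,.103]);YB=-.039
B=np.array([[np.cos(YB),-np.sin(YB)],[np.sin(YB),np.cos(YB)]])
def tobay(P): return (np.asarray(P)-O)@B          # world m -> bay m
def move(xb,yb,z,th=0):
    """slide/turn for TCP at bay (xb,yb) mm, height z mm, tool x turned th deg (ccw) from the bay's x"""
    s=arm.sense();R=Ro.from_rotvec(s["eef_rot"]);w=np.r_[O+B@np.array([xb,yb])/1000,z/1000]
    G=Ro.from_euler("z",YB+np.radians(th))*Ro.from_matrix(np.diag([1,-1,-1.]))
    print("to",(xb,yb,z,th),"slide",R.inv().apply(w-s["position"]).round(4),"ang",(R.inv()*G).as_rotvec(degrees=True).round(2))
def bar():
    n="top";H=hsv(imaging.read_camera(n))
    m=cv2.inRange(H,(0,0,185),(180,60,255));c=biggest(m,(205,190,330,290))
    r=rect(tobay(cast(n,c,.03)));th=-r[2];u=np.array([np.sin(th),np.cos(th)])
    ctr=r[0]-11*u
    print("bar centre",ctr.round(1),"theta deg",round(np.degrees(th),1),"size",r[1],"L end",(ctr+100*u).round(1),"R end",(ctr-100*u).round(1))
def st():
    s=arm.sense();print(round(s["clock"],2),"tcp bay mm",(tobay(s["position"][:2])*1000).round(1),"z",round(s["position"][2]*1000,1),"F",s["wrist_force"].round(1))
E
python3 - <<'E'
from h import *
st();bar();move(-204,-5,60);print(Ro.from_rotvec(arm.sense()["eef_rot"]).as_matrix().round(3))
E
```

```text
0.2 tcp bay mm [-472.9 -594.4] z 230.7 F [ 0.4 -0.7 -0.3]
bar centre [-162.7  -89.9] theta deg -2.2 size [ 24.5 178.6] L end [-166.6   10. ] R end [-158.8 -189.8]
to (-204, -5, 60, 0) slide [ 0.4638 -0.4523  0.1713] ang [-6.000e-02  1.000e-02  2.119e+01]
[[ 0.946  0.325 -0.   ]
 [ 0.325 -0.946  0.001]
 [ 0.    -0.001 -1.   ]]
```

Emit:
jog_arm(steps=[{"slide": [0.04,-0.04,0],"angular": [0,0,2],"hand": 1},{"slide": [0.08,-0.08,0],"angular": [0,0,4],"hand": 1},{"slide": [0.12,-0.12,0],"angular": [0,0,6],"hand": 1},{"slide": [0.16,-0.156,0],"angular": [0,0,8],"hand": 1},{"slide": [0.2,-0.195,0],"angular": [0,0,10],"hand": 1},{"slide": [0.24,-0.234,0],"angular": [0,0,12],"hand": 1},{"slide": [0.28,-0.273,0],"angular": [0,0,14],"hand": 1},{"slide": [0.32,-0.312,0],"angular": [0,0,16],"hand": 1},{"slide": [0.36,-0.351,0],"angular": [0,0,18],"hand": 1},{"slide": [0.4,-0.39,0],"angular": [0,0,20],"hand": 1},{"slide": [0.44,-0.429,0],"angular": [0,0,21.2],"hand": 1},{"slide": [0.464,-0.452,0.03],"angular": [0,0,21.2],"hand": 1},{"slide": [0.464,-0.452,0.08],"angular": [0,0,21.2],"hand": 1},{"slide": [0.464,-0.452,0.13],"angular": [0,0,21.2],"hand": 1},{"slide": [0.464,-0.452,0.16],"angular": [0,0,21.2],"hand": 1},{"slide": [0.464,-0.452,0.171],"angular": [0,0,21.2],"hand": 1},{"slide": [0.464,-0.452,0.171],"angular": [0,0,21.2],"hand": 1}])

```text
clock: 2.38
position: [0.4555, 0.0302, 0.0611]
eef_rot: [-3.094, -0.056, 0.009]
wrist_force: [-1.0, 0.1, 0.9]
finger_gap: 0.0001
gripper_force: 0.0
```

```bash
python3 - <<'E'
from h import *
st();move(-204,-5,12);print(arm.sense()["finger_gap"])
cv2.imwrite("pics/side2.png",imaging.read_camera("side")[:,:,::-1])
E
```

```text
2.38 tcp bay mm [-199.5  -80.6] z 61.1 F [-1.   0.1  0.9]
to (-204, -5, 12, 0) slide [ 0.0014 -0.0733  0.0526] ang [-2.68  0.39  4.29]
0.0001425438348571275
```

View pics/side2.png

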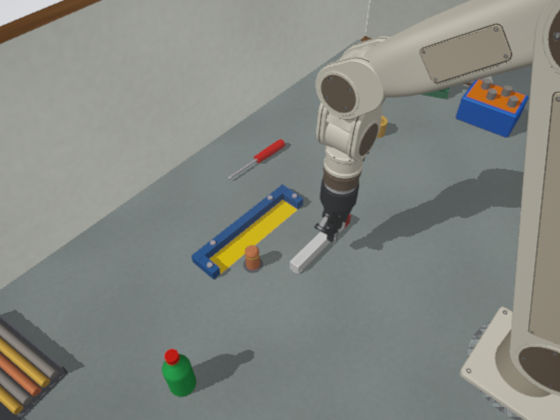

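The side view shows the shut gripper above the bench just behind the bar, near the red end. It stopped short of the target, so I let it settle before measuring again.

Emit:
jog_arm(steps=[{"slide": [0,0,0],"angular": [0,0,0],"hand": 1},{"slide": [0,0,0],"angular": [0,0,0],"hand": 1}])

```text
clock: 2.68
position: [0.458, 0.0302, 0.0638]
eef_rot: [-3.094, -0.056, 0.0]
wrist_force: [0.3, -0.2, -0.2]
finger_gap: -0.0001
gripper_force: 0.0
```

```bash
python3 - <<'E'
from h import *
st();move(-204,-5,60);move(-204,-5,12)
E
```

```text
2.67 tcp bay mm [-197.   -80.6] z 63.8 F [ 0.3 -0.2 -0.2]
to (-204, -5, 60, 0) slide [-0.0013 -0.0756  0.0074] ang [-2.68  0.05  4.29]
to (-204, -5, 12, 0) slide [-0.0013 -0.0734  0.0553] ang [-2.68  0.05  4.29]
```

Emit:
jog_arm(steps=[{"slide": [-0.005,-0.02,0],"angular": [-1,0,2],"hand": 1},{"slide": [-0.003,-0.04,0.005],"angular": [-2,0,4],"hand": 1},{"slide": [-0.002,-0.06,0.01],"angular": [-2.7,0,4.3],"hand": 1},{"slide": [-0.0015,-0.0735,0.02],"angular": [-2.7,0,4.3],"hand": 1},{"slide": [-0.0015,-0.0735,0.035],"angular": [-2.7,0,4.3],"hand": 1},{"slide": [-0.0015,-0.0735,0.05],"angular": [-2.7,0,4.3],"hand": 1},{"slide": [-0.0015,-0.0735,0.055],"angular": [-2.7,0,4.3],"hand": 1},{"slide": [-0.0015,-0.0735,0.055],"angular": [-2.7,0,4.3],"hand": 1},{"slide": [-0.0015,-0.0735,0.055],"angular": [-2.7,0,4.3],"hand": 1}])

```text
clock: 3.8
position: [0.4556, 0.0336, 0.0113]
eef_rot: [-3.091, -0.064, 0.01]
wrist_force: [-0.6, -0.2, 0.1]
finger_gap: 0.0001
gripper_force: 0.0
```

```bash
python3 - <<'E'
from h import *
st();move(-100,-18,12)
E
```

```text
3.8 tcp bay mm [-199.5  -77.3] z 11.3 F [-0.6 -0.2  0.1]
to (-100, -18, 12, 0) slide [ 0.1039 -0.0511  0.0013] ang [-2.84  0.41  4.6 ]
```

```bash
python3 - <<'E'
from h import *
s=arm.sense();print(s["q"].round(3),s["joint_vel"].round(3),s["joint_efforts"].round(1));print(Ro.from_rotvec(s["eef_rot"]).as_matrix().round(3))
E
```

```text
[ 0.04   0.388 -0.435  0.753  0.05   3.141] [ 0.003 -0.004  0.005 -0.001  0.001  0.   ] [  0.  -36.6  17.7   0.    0.2  -0. ]
[[ 0.999  0.041 -0.007]
 [ 0.041 -0.998  0.05 ]
 [-0.005 -0.05  -0.999]]
```

Joint 6 is at its limit, so that move was blocked. I turn the tool so its x lies along the bay's +y, which is 90° the other way and well inside the range.

```bash
python3 - <<'E'
from h import *
move(-207,-5,14,90)
E
```

```text
to (-207, -5, 14, 90) slide [-0.0017 -0.0727  0.0009] ang [ -2.53  -1.89 -85.38]
```

Emit:
jog_arm(steps=[{"slide": [-0.006,0,-0.02],"angular": [-0.3,-0.2,-9.5],"hand": 1},{"slide": [-0.006,-0.015,-0.04],"angular": [-0.6,-0.4,-19],"hand": 1},{"slide": [-0.006,-0.03,-0.04],"angular": [-0.9,-0.7,-29],"hand": 1},{"slide": [-0.005,-0.045,-0.04],"angular": [-1.1,-0.9,-38],"hand": 1},{"slide": [-0.004,-0.06,-0.04],"angular": [-1.4,-1.1,-48],"hand": 1},{"slide": [-0.002,-0.072,-0.04],"angular": [-1.7,-1.3,-57],"hand": 1},{"slide": [-0.002,-0.073,-0.04],"angular": [-2,-1.5,-67],"hand": 1},{"slide": [-0.002,-0.073,-0.04],"angular": [-2.3,-1.7,-76],"hand": 1},{"slide": [-0.002,-0.073,-0.03],"angular": [-2.5,-1.9,-85.4],"hand": 1},{"slide": [-0.002,-0.073,-0.015],"angular": [-2.5,-1.9,-85.4],"hand": 1},{"slide": [-0.002,-0.073,0],"angular": [-2.5,-1.9,-85.4],"hand": 1},{"slide": [-0.002,-0.073,0],"angular": [-2.5,-1.9,-85.4],"hand": 1},{"slide": [-0.002,-0.073,0],"angular": [-2.5,-1.9,-85.4],"hand": 1}])

```text
clock: 5.42
position: [0.451, 0.1064, 0.0155]
eef_rot: [2.264, 2.178, 0.001]
wrist_force: [1.0, -0.2, 0.3]
finger_gap: 0.0003
gripper_force: 0.0
```

```bash
python3 - <<'E'
from h import *
st();move(-207,-5,13,90);bar();move(-105,-15,13,90)
E
```

```text
5.42 tcp bay mm [-207.    -4.7] z 15.5 F [ 1.  -0.2  0.3]
to (-207, -5, 13, 90) slide [-0.0003 -0.      0.0025] ang [ 0.02 -0.02  0.01]
bar centre [-234.4   39.8] theta deg 75.1 size [100.  101.4] L end [-137.8   65.4] R end [-331.1   14.1]
to (-105, -15, 13, 90) slide [-0.0104  0.1018  0.0027] ang [ 0.05 -0.03  0.01]
```

Emit:
jog_arm(steps=[{"slide": [0,0.006,0.001],"hand": 1},{"slide": [0,0.012,0.002],"hand": 1},{"slide": [0,0.018,0.002],"hand": 1},{"slide": [0,0.024,0.002],"hand": 1},{"slide": [0,0.03,0.002],"hand": 1},{"slide": [-0.001,0.036,0.002],"hand": 1},{"slide": [-0.001,0.042,0.002],"hand": 1},{"slide": [-0.002,0.048,0.002],"hand": 1},{"slide": [-0.003,0.054,0.002],"hand": 1},{"slide": [-0.004,0.06,0.002],"hand": 1},{"slide": [-0.005,0.066,0.002],"hand": 1},{"slide": [-0.006,0.072,0.002],"hand": 1},{"slide": [-0.007,0.078,0.002],"hand": 1},{"slide": [-0.008,0.084,0.002],"hand": 1},{"slide": [-0.009,0.09,0.002],"hand": 1},{"slide": [-0.01,0.096,0.002],"hand": 1},{"slide": [-0.01,0.096,0.002],"hand": 1}])

```text
validation failed for argument at $.st...
```

```bash
python3 - <<'E'
from h import *
st();bar()
cv2.imwrite("pics/top3.png",cv2.resize(imaging.read_camera("top")[170:320,190:350,::-1],None,fx=4,fy=4))
E
```

```text
5.47 tcp bay mm [-206.8   -4.6] z 15.6 F [0.2 0.  1.1]
bar centre [-233.8   39.8] theta deg 75.5 size [100.1 102.6] L end [-137.    64.9] R end [-330.7   14.8]
```

View pics/top3.png

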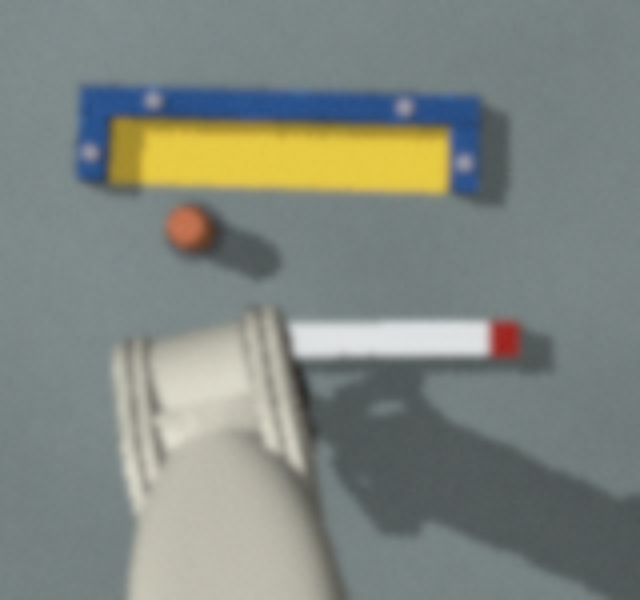

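The bar hasn't moved, and the arm's wrist covers its left end at crop (120–300, 310+). The call was refused because the rows left out the angular field, so I send it again with that included.

Emit:
jog_arm(steps=[{"slide": [0,0.006,0.001],"angular": [0,0,0],"hand": 1},{"slide": [0,0.012,0.002],"angular": [0,0,0],"hand": 1},{"slide": [0,0.018,0.002],"angular": [0,0,0],"hand": 1},{"slide": [0,0.024,0.002],"angular": [0,0,0],"hand": 1},{"slide": [0,0.03,0.002],"angular": [0,0,0],"hand": 1},{"slide": [-0.001,0.036,0.002],"angular": [0,0,0],"hand": 1},{"slide": [-0.001,0.042,0.002],"angular": [0,0,0],"hand": 1},{"slide": [-0.002,0.048,0.002],"angular": [0,0,0],"hand": 1},{"slide": [-0.003,0.054,0.002],"angular": [0,0,0],"hand": 1},{"slide": [-0.004,0.06,0.002],"angular": [0,0,0],"hand": 1},{"slide": [-0.005,0.066,0.002],"angular": [0,0,0],"hand": 1},{"slide": [-0.006,0.072,0.002],"angular": [0,0,0],"hand": 1},{"slide": [-0.007,0.078,0.002],"angular": [0,0,0],"hand": 1},{"slide": [-0.008,0.084,0.002],"angular": [0,0,0],"hand": 1},{"slide": [-0.009,0.09,0.002],"angular": [0,0,0],"hand": 1},{"slide": [-0.01,0.096,0.002],"angular": [0,0,0],"hand": 1},{"slide": [-0.01,0.096,0.002],"angular": [0,0,0],"hand": 1}])

```text
clock: 7.7
position: [0.547, 0.0925, 0.0129]
eef_rot: [2.264, 2.177, 0.001]
wrist_force: [-0.2, -0.3, -0.2]
finger_gap: -0.0003
gripper_force: 0.0
```

```bash
python3 - <<'E'
from h import *
st();move(-180,-60,90,65)
E
```

```text
7.7 tcp bay mm [-110.5  -14.8] z 12.9 F [-0.2 -0.3 -0.2]
to (-180, -60, 90, 65) slide [-0.0452 -0.0694 -0.0771] ang [ 4.0e-02 -2.0e-02  2.5e+01]
```

Emit:
jog_arm(steps=[{"slide": [0,-0.02,0],"angular": [0,0,0],"hand": 1},{"slide": [0,-0.03,-0.03],"angular": [0,0,0],"hand": 1},{"slide": [0,-0.04,-0.07],"angular": [0,0,0],"hand": 1},{"slide": [-0.04,-0.06,-0.09],"angular": [0,0,8],"hand": 1},{"slide": [-0.08,-0.08,-0.09],"angular": [0,0,16],"hand": 1},{"slide": [-0.12,-0.1,-0.09],"angular": [0,0,24],"hand": 1},{"slide": [-0.16,-0.12,-0.09],"angular": [0,0,30],"hand": 1},{"slide": [-0.2,-0.14,-0.09],"angular": [0,0,30],"hand": 1},{"slide": [-0.24,-0.14,-0.09],"angular": [0,0,30],"hand": 1},{"slide": [-0.24,-0.14,-0.09],"angular": [0,0,30],"hand": 1},{"slide": [-0.24,-0.14,-0.09],"angular": [0,0,30],"hand": 1}])

```text
clock: 9.07
position: [0.3971, -0.1417, 0.103]
eef_rot: [-2.751, -1.517, -0.0]
wrist_force: [0.0, -0.9, -0.2]
finger_gap: 0.0002
gripper_force: 0.0
```

```bash
python3 - <<'E'
from h import *
st();bar()
cv2.imwrite("pics/top4.png",cv2.resize(imaging.read_camera("top")[170:320,190:350,::-1],None,fx=4,fy=4))
E
```

```text
9.07 tcp bay mm [-251.2 -254.6] z 103.0 F [ 0.  -0.9 -0.2]
bar centre [-131.5  -94.4] theta deg 34.2 size [ 24.6 178. ] L end [-75.3 -11.7] R end [-187.7 -177.1]
```

View pics/top4.png

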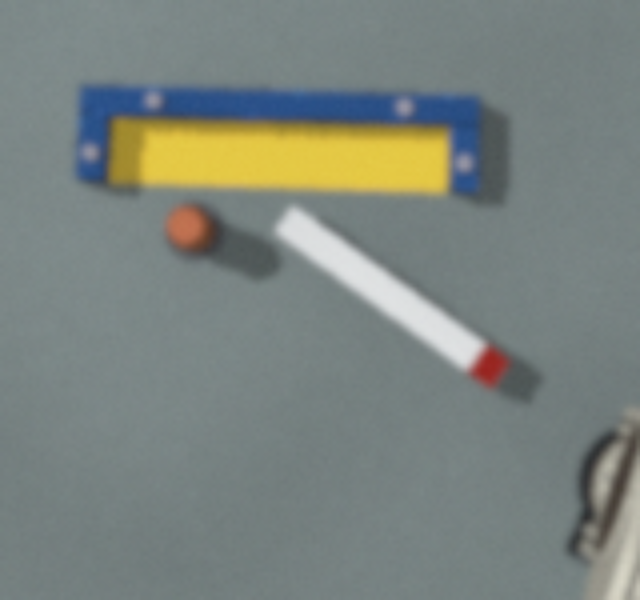

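The bar is now at θ≈34° with its left end at crop (280,215), clear of the post at (190,230). The gripper is well off at the lower right. Next is the axial push from the red end.

```bash
python3 - <<'E'
from h import *
move(-205,-202,100,55.8);move(-205,-202,12,55.8)
E
```

```text
to (-205, -202, 100, 55.8) slide [0.0681 0.0142 0.0028] ang [-0.04  0.    4.3 ]
to (-205, -202, 12, 55.8) slide [0.0681 0.0142 0.0908] ang [-0.04  0.    4.3 ]
```

Emit:
jog_arm(steps=[{"slide": [0.03,0.007,0],"angular": [0,0,2],"hand": 1},{"slide": [0.06,0.014,0.01],"angular": [0,0,4.3],"hand": 1},{"slide": [0.068,0.014,0.03],"angular": [0,0,4.3],"hand": 1},{"slide": [0.068,0.014,0.055],"angular": [0,0,4.3],"hand": 1},{"slide": [0.068,0.014,0.08],"angular": [0,0,4.3],"hand": 1},{"slide": [0.068,0.014,0.091],"angular": [0,0,4.3],"hand": 1},{"slide": [0.068,0.014,0.091],"angular": [0,0,4.3],"hand": 1},{"slide": [0.068,0.014,0.091],"angular": [0,0,4.3],"hand": 1}])

```text
clock: 10.18
position: [0.4457, -0.0917, 0.0126]
eef_rot: [2.805, 1.414, 0.001]
wrist_force: [-0.0, 0.9, 0.1]
finger_gap: 0.0001
gripper_force: 0.0
```

```bash
python3 - <<'E'
from h import *
st();bar();move(-165,-143.5,12,55.8);move(-135,-99,12,55.8)
E
```

```text
10.18 tcp bay mm [-204.5 -202.8] z 12.6 F [-0.   0.9  0.1]
bar centre [-131.5  -94.6] theta deg 34.1 size [ 24.6 177.8] L end [-75.4 -11.8] R end [-187.6 -177.4]
to (-165, -143.5, 12, 55.8) slide [ 0.0713 -0.0009  0.0008] ang [ 0.07 -0.03 -0.07]
to (-135, -99, 12, 55.8) slide [ 0.125  -0.0012  0.0008] ang [ 0.07 -0.03 -0.07]
```

Emit:
jog_arm(steps=[{"slide": [0.008,0,0],"angular": [0,0,0],"hand": 1},{"slide": [0.014,-0.001,0],"angular": [0,0,0],"hand": 1},{"slide": [0.019,-0.001,0],"angular": [0,0,0],"hand": 1},{"slide": [0.024,-0.001,0],"angular": [0,0,0],"hand": 1},{"slide": [0.029,-0.001,0],"angular": [0,0,0],"hand": 1},{"slide": [0.034,-0.001,0],"angular": [0,0,0],"hand": 1},{"slide": [0.039,-0.001,0],"angular": [0,0,0],"hand": 1},{"slide": [0.044,-0.001,0],"angular": [0,0,0],"hand": 1},{"slide": [0.049,-0.001,0],"angular": [0,0,0],"hand": 1},{"slide": [0.054,-0.001,0],"angular": [0,0,0],"hand": 1},{"slide": [0.06,-0.001,0],"angular": [0,0,0],"hand": 1},{"slide": [0.066,-0.001,0],"angular": [0,0,0],"hand": 1},{"slide": [0.066,-0.001,0],"angular": [0,0,0],"hand": 1}])

```text
clock: 11.85
position: [0.4831, -0.0385, 0.0119]
eef_rot: [2.805, 1.413, -0.003]
wrist_force: [-2.6, -2.5, 2.2]
finger_gap: 0.0001
gripper_force: 1.7
```

```bash
python3 - <<'E'
from h import *
st();bar();move(-135,-99,12,55.8)
E
```

```text
11.85 tcp bay mm [-169.3 -148.2] z 11.9 F [-2.6 -2.5  2.2]
bar centre [-127.   -68.8] theta deg 51.0 size [ 66.7 221.3] L end [-49.3  -5.9] R end [-204.8 -131.8]
to (-135, -99, 12, 55.8) slide [ 0.06    0.0006 -0.0003] ang [-0.03  0.09 -0.1 ]
```

```bash
cat >> h.py <<'E'
def barL(x0=-105,n="top"):
    """bar from its visible left part: white pixels beyond bay x0 (mm) and before the rail"""
    H=hsv(imaging.read_camera(n));m=cv2.inRange(H,(0,0,185 if n=="top" else 170),(180,60,255))
    m=cv2.morphologyEx(m,cv2.MORPH_OPEN,np.ones((17,17)))
    v,u=np.nonzero(m);P=tobay(cast(n,np.c_[u+.5,v+.5]/4-.5,.03))*1000
    P=P[(P[:,0]>x0)&(P[:,0]<5)&(abs(P[:,1])<170)]
    r=rect(P/1000);th=-r[2];d=np.array([np.sin(th),np.cos(th)]);L=r[0]+d*((P@d).max()-r[0]@d)
    print(n,"part size",r[1],"theta",round(np.degrees(th),1),"L end",L.round(1),"R end",(L-200*d).round(1))
E
python3 - <<'E'
from h import *
barL();barL(n="side")
E
```

```text
top part size [ 25.8 115.7] theta 34.4 L end [-48.1  24.3] R end [-161.2 -140.6]
side part size [ 25.8 112.9] theta 34.6 L end [-50.3  25.5] R end [-163.9 -139.1]
```

Emit:
jog_arm(steps=[{"slide": [0.005,0,0],"angular": [0,0,0],"hand": 1},{"slide": [0.01,0,0],"angular": [0,0,0],"hand": 1},{"slide": [0.015,0,0],"angular": [0,0,0],"hand": 1},{"slide": [0.02,0,0],"angular": [0,0,0],"hand": 1},{"slide": [0.025,0,0],"angular": [0,0,0],"hand": 1},{"slide": [0.03,0,0],"angular": [0,0,0],"hand": 1},{"slide": [0.035,0,0],"angular": [0,0,0],"hand": 1},{"slide": [0.04,0,0],"angular": [0,0,0],"hand": 1},{"slide": [0.045,0,0],"angular": [0,0,0],"hand": 1},{"slide": [0.05,0,0],"angular": [0,0,0],"hand": 1},{"slide": [0.055,0,0],"angular": [0,0,0],"hand": 1},{"slide": [0.055,0,0],"angular": [0,0,0],"hand": 1}])

```text
clock: 13.5
position: [0.5158, 0.006, 0.0117]
eef_rot: [-2.805, -1.413, 0.002]
wrist_force: [-2.0, -4.2, 1.3]
finger_gap: 0.0001
gripper_force: 1.8
```

```bash
python3 - <<'E'
from h import *
st();barL(-90);barL(-90,"side")
E
```

```text
13.5 tcp bay mm [-138.3 -102.5] z 11.7 F [-2.  -4.2  1.3]
top part size [ 49.4 215.2] theta 19.9 L end [-31.   74.9] R end [ -99.  -113.2]
side part size [ 26.5 139.8] theta 34.5 L end [-19.4  70. ] R end [-132.7  -94.8]
```

The side view puts the left end at bay (-19,70) behind the post, still at 34.5°. I now move the hand behind the red end to pivot that end in.

```bash
python3 - <<'E'
from h import *
move(-165,-141,12,55.8);move(-178,-80,60,90);move(-178,-80,12,90)
E
```

```text
to (-165, -141, 12, 55.8) slide [-0.0469 -0.0004 -0.0003] ang [-0.05  0.03 -0.09]
to (-178, -80, 60, 90) slide [-0.0038 -0.0456 -0.0483] ang [-6.000e-02  2.000e-02 -3.429e+01]
to (-178, -80, 12, 90) slide [-0.0038 -0.0455 -0.0003] ang [-6.000e-02  2.000e-02 -3.429e+01]
```

Emit:
jog_arm(steps=[{"slide": [-0.02,0,0],"angular": [0,0,0],"hand": 1},{"slide": [-0.03,-0.01,-0.02],"angular": [0,0,0],"hand": 1},{"slide": [-0.03,-0.025,-0.05],"angular": [0,0,-5],"hand": 1},{"slide": [-0.02,-0.04,-0.05],"angular": [0,0,-14],"hand": 1},{"slide": [-0.01,-0.0455,-0.05],"angular": [0,0,-24],"hand": 1},{"slide": [-0.004,-0.0455,-0.05],"angular": [0,0,-34.3],"hand": 1},{"slide": [-0.004,-0.0455,-0.03],"angular": [0,0,-34.3],"hand": 1},{"slide": [-0.004,-0.0455,-0.01],"angular": [0,0,-34.3],"hand": 1},{"slide": [-0.004,-0.0455,0],"angular": [0,0,-34.3],"hand": 1},{"slide": [-0.004,-0.0455,0],"angular": [0,0,-34.3],"hand": 1}])

```text
clock: 14.85
position: [0.4762, 0.0296, 0.0112]
eef_rot: [-2.263, -2.176, 0.002]
wrist_force: [0.2, -0.1, 0.6]
finger_gap: 0.0001
gripper_force: 0.0
```

```bash
python3 - <<'E'
from h import *
st();barL(-90,"side");move(-112,-80,12,90)
E
```

```text
14.85 tcp bay mm [-178.8  -80.4] z 11.2 F [ 0.2 -0.1  0.6]
side part size [ 26.3 139.7] theta 34.9 L end [-19.2  69.8] R end [-133.6  -94.2]
to (-112, -80, 12, 90) slide [ 0.0003  0.066  -0.0003] ang [-0.06 -0.02 -0.  ]
```

Emit:
jog_arm(steps=[{"slide": [0,0.008,0],"angular": [0,0,0],"hand": 1},{"slide": [0,0.014,0],"angular": [0,0,0],"hand": 1},{"slide": [0,0.02,0],"angular": [0,0,0],"hand": 1},{"slide": [0,0.025,0],"angular": [0,0,0],"hand": 1},{"slide": [0.001,0.03,0],"angular": [0,0,0],"hand": 1},{"slide": [0.002,0.036,0],"angular": [0,0,0],"hand": 1},{"slide": [0.003,0.042,0],"angular": [0,0,0],"hand": 1},{"slide": [0.004,0.048,0],"angular": [0,0,0],"hand": 1},{"slide": [0.005,0.054,0],"angular": [0,0,0],"hand": 1},{"slide": [0.006,0.06,0],"angular": [0,0,0],"hand": 1},{"slide": [0.007,0.066,0],"angular": [0,0,0],"hand": 1},{"slide": [0.007,0.066,0],"angular": [0,0,0],"hand": 1}])

```text
clock: 16.4
position: [0.5444, 0.0345, 0.0119]
eef_rot: [2.264, 2.178, 0.001]
wrist_force: [-0.2, 0.8, -0.3]
finger_gap: -0.0002
gripper_force: 0.0
```

```bash
python3 - <<'E'
from h import *
st();barL(-90,"side")
cv2.imwrite("pics/side5.png",cv2.resize(imaging.read_camera("side")[160:300,180:380,::-1],None,fx=4,fy=4))
E
```

```text
16.4 tcp bay mm [-110.9  -72.9] z 11.9 F [-0.2  0.8 -0.3]
side part size [ 25.8 171.7] theta 20.9 L end [-24.7  81.7] R end [ -96.2 -105.1]
```

View pics/side5.png

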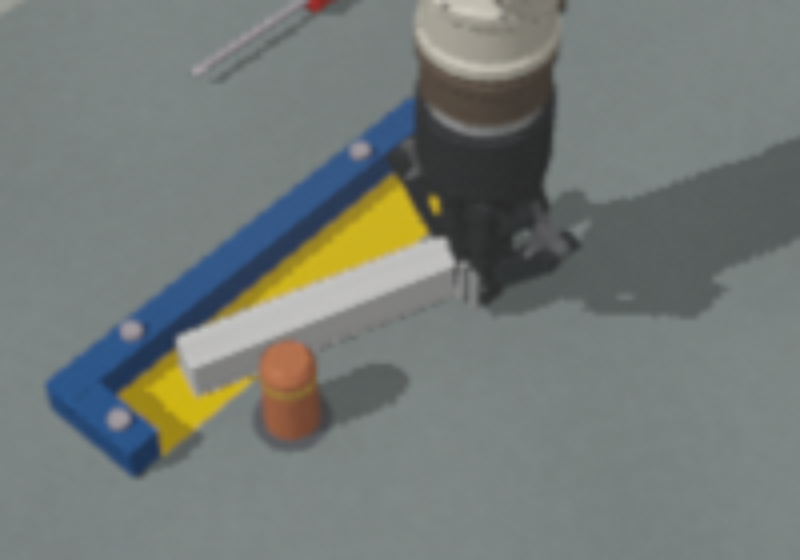

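The side crop shows the bar angled in behind the post. Its left end is over the bay floor at (190,350), and the finger is on its robot side near the red end. It has room to rotate on.

Emit:
jog_arm(steps=[{"slide": [0,0.005,0],"angular": [0,0,0],"hand": 1},{"slide": [0,0.01,0],"angular": [0,0,0],"hand": 1},{"slide": [0,0.015,0],"angular": [0,0,0],"hand": 1},{"slide": [0,0.02,0],"angular": [0,0,0],"hand": 1},{"slide": [0,0.025,0],"angular": [0,0,0],"hand": 1},{"slide": [0,0.03,0],"angular": [0,0,0],"hand": 1},{"slide": [0,0.035,0],"angular": [0,0,0],"hand": 1},{"slide": [0,0.04,0],"angular": [0,0,0],"hand": 1},{"slide": [0,0.04,0],"angular": [0,0,0],"hand": 1}])

```text
clock: 17.62
position: [0.5843, 0.033, 0.0119]
eef_rot: [2.264, 2.178, 0.001]
wrist_force: [-0.3, 0.2, -0.3]
finger_gap: 0.0001
gripper_force: 0.0
```

```bash
python3 - <<'E'
from h import *
st();barL(-90,"side");move(-75,-10,12,90)
E
```

```text
17.62 tcp bay mm [-71.  -72.8] z 11.9 F [-0.3  0.2 -0.3]
side part size [ 25.4 171.8] theta 5.0 L end [-31.8  93.5] R end [ -49.1 -105.7]
to (-75, -10, 12, 90) slide [ 0.0628 -0.0039 -0.    ] ang [ 0.04 -0.04  0.02]
```

Emit:
jog_arm(steps=[{"slide": [0,-0.008,0],"angular": [0,0,0],"hand": 1},{"slide": [0.02,-0.008,0],"angular": [0,0,0],"hand": 1},{"slide": [0.038,-0.008,0],"angular": [0,0,0],"hand": 1},{"slide": [0.043,-0.004,0],"angular": [0,0,0],"hand": 1},{"slide": [0.043,0.002,0],"angular": [0,0,0],"hand": 1},{"slide": [0.043,0.007,0],"angular": [0,0,0],"hand": 1},{"slide": [0.043,0.012,0],"angular": [0,0,0],"hand": 1},{"slide": [0.043,0.016,0],"angular": [0,0,0],"hand": 1},{"slide": [0.043,0.02,0],"angular": [0,0,0],"hand": 1},{"slide": [0.043,0.024,0],"angular": [0,0,0],"hand": 1},{"slide": [0.043,0.024,0],"angular": [0,0,0],"hand": 1}])

```text
clock: 19.05
position: [0.6095, 0.0744, 0.0116]
eef_rot: [2.264, 2.177, -0.001]
wrist_force: [-2.6, -2.3, 1.3]
finger_gap: -0.0
gripper_force: 1.5
```

```bash
python3 - <<'E'
from h import *
st();barL(-90,"side");barL(-60,"top")
E
```

```text
19.05 tcp bay mm [-47.3 -30.4] z 11.6 F [-2.6 -2.3  1.3]
side part size [ 23.7 127.9] theta 0.2 L end [-23.7  94.6] R end [ -24.3 -105.4]
top part size [ 65.  138.9] theta -0.0 L end [-27.5  93.3] R end [ -27.5 -106.7]
```

Emit:
jog_arm(steps=[{"slide": [0,-0.005,0],"angular": [0,0,0],"hand": 1},{"slide": [0.022,-0.005,0],"angular": [0,0,0],"hand": 1},{"slide": [0.022,-0.002,0],"angular": [0,0,0],"hand": 1},{"slide": [0.022,0.001,0],"angular": [0,0,0],"hand": 1},{"slide": [0.022,0.003,0],"angular": [0,0,0],"hand": 1},{"slide": [0.022,0.005,0],"angular": [0,0,0],"hand": 1},{"slide": [0.022,0.007,0],"angular": [0,0,0],"hand": 1},{"slide": [0.022,0.007,0],"angular": [0,0,0],"hand": 1}])

```text
clock: 20.15
position: [0.6156, 0.0965, 0.0116]
eef_rot: [-2.262, -2.176, 0.004]
wrist_force: [-4.3, 1.2, 3.6]
finger_gap: -0.0001
gripper_force: 2.5
```

```bash
python3 - <<'E'
from h import *
st();barL(-90,"side")
E
```

```text
20.15 tcp bay mm [-42.2  -8.2] z 11.6 F [-4.3  1.2  3.6]
side part size [ 23.6 103.9] theta -0.1 L end [-18.9  95. ] R end [ -18.6 -105. ]
```

Still sliding at about 4 N. I continue in small steps until the rail stops it.

Emit:
jog_arm(steps=[{"slide": [0,0.001,0],"angular": [0,0,0],"hand": 1},{"slide": [0,0.002,0],"angular": [0,0,0],"hand": 1},{"slide": [0,0.003,0],"angular": [0,0,0],"hand": 1},{"slide": [0,0.004,0],"angular": [0,0,0],"hand": 1},{"slide": [0,0.004,0],"angular": [0,0,0],"hand": 1}])

```text
clock: 20.82
position: [0.6195, 0.0961, 0.0115]
eef_rot: [-2.263, -2.176, 0.004]
wrist_force: [-4.8, 1.1, 3.6]
finger_gap: -0.0001
gripper_force: 2.6
```

Emit:
jog_arm(steps=[{"slide": [0,0.001,0],"angular": [0,0,0],"hand": 1},{"slide": [0,0.002,0],"angular": [0,0,0],"hand": 1},{"slide": [0,0.002,0],"angular": [0,0,0],"hand": 1}])

```text
clock: 21.2
position: [0.6197, 0.0961, 0.0114]
eef_rot: [-2.261, -2.175, 0.008]
wrist_force: [-9.5, 0.4, 6.6]
finger_gap: -0.0001
gripper_force: 4.7
```

The force rose with no further motion, so the bar is on the rail. I back off and check.

Emit:
jog_arm(steps=[{"slide": [0,-0.01,0],"angular": [0,0,0],"hand": 1},{"slide": [0,-0.025,0],"angular": [0,0,0],"hand": 1},{"slide": [-0.01,-0.035,-0.03],"angular": [0,0,0],"hand": 1},{"slide": [-0.03,-0.06,-0.08],"angular": [0,0,0],"hand": 1},{"slide": [-0.06,-0.1,-0.13],"angular": [0,0,0],"hand": 1},{"slide": [-0.1,-0.14,-0.15],"angular": [0,0,0],"hand": 1},{"slide": [-0.15,-0.17,-0.15],"angular": [0,0,0],"hand": 1},{"slide": [-0.2,-0.2,-0.15],"angular": [0,0,0],"hand": 1},{"slide": [-0.25,-0.2,-0.15],"angular": [0,0,0],"hand": 1},{"slide": [-0.3,-0.2,-0.15],"angular": [0,0,0],"hand": 1},{"slide": [-0.3,-0.2,-0.15],"angular": [0,0,0],"hand": 1},{"slide": [-0.3,-0.2,-0.15],"angular": [0,0,0],"hand": 1}])

```text
clock: 22.7
position: [0.4114, -0.1957, 0.1617]
eef_rot: [-2.265, -2.177, 0.0]
wrist_force: [0.8, -0.7, 1.0]
finger_gap: 0.0
gripper_force: 0.0
```

```bash
python3 - <<'E'
from h import *
st();bar();barL(-90,"side")
a=cv2.resize(imaging.read_camera("top")[180:240,200:325,::-1],None,fx=6,fy=5,interpolation=cv2.INTER_CUBIC)
b=cv2.resize(imaging.read_camera("side")[175:285,185:310,::-1],(750,300),interpolation=cv2.INTER_CUBIC)
cv2.imwrite("pics/both6.png",np.vstack([a,b]))
E
```

```text
22.7 tcp bay mm [-234.8 -308.1] z 161.7 F [ 0.8 -0.7  1. ]
bar centre [-12.1  -7.6] theta deg -0.3 size [ 26.  178.4] L end [-12.7  92.4] R end [ -11.6 -107.6]
side part size [ 24.4 180. ] theta -0.0 L end [-15.3  93.8] R end [ -15.3 -106.2]
```

View pics/both6.png

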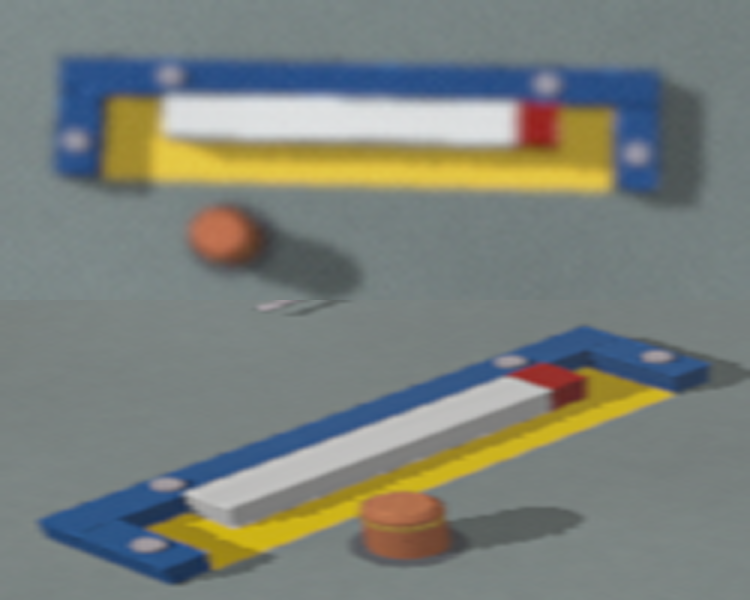

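Both views show the bar flat along the back rail from px (165,95) to (555,102) in the top crop, parallel to within 0.3°. The post and stops are clear of it and the hand is away.

```bash
python3 -c "
from cell import close_job
print(close_job())"
```

```text
the job is handed in; nothing more can be done
None
```

The job is handed in: the bar lies flat in the bay against the back rail, parallel to it within about 0.3°. It was only pushed (final press about 10 N). I didn't touch the bottle, screwdriver or bushing, and the hand finished clear of everything at about 23 s.

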